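# Vent the bench air line with the spring-centred lever valve

## Task

Vent the air line: on the lever valve with the round ball knob (not the one with the crossbar handle), push the lever all the way over towards the end of the valve that carries the brass silencer, and keep it there for at least two seconds. Then let the lever spring back upright and move clear. Do not push it the other way at any time, and do not work the crossbar lever.

Things in the scene. Friction and masses are not known exactly. Their poses are not given: they have to be found in the camera images.
- vent_valve: The valve to work: aluminium block 42 (x) x 96 (y) mm, top at 46 mm, on a 66 x 130 mm foot plate fixed to the worktop, with one lever with a grey ball knob. Origin: plate's underside, below the lever. Its +y axis points to the end with the ribbed brass silencer (20 mm thick, ends at y = 88 mm, 24 mm up); the -y end has a flat plug. The lever swings in its y-z plane. Yaw can be any.
- knob (a point): Centre of the ball knob, 32 mm across, plain grey, on top of a 10 mm thick round steel stem. At rest it is 134 mm above the worktop, straight over the valve's origin. The lever's pivot is 88 mm below it, 46 mm above the worktop; a black rubber dome of radius 17 mm covers the pivot.
- vent_lever (a joint): Angle of the ball-knob lever, rad: 0 upright (spring-centred), positive leaning towards the silencer; stops at +0.45 and -0.45. At the stop the knob is 38 mm to the side and 9 mm lower; holding it there takes about 6 N at the knob. Released, it returns upright by itself in about half a second.
- other_lever (a joint): Angle of the lever of the second valve, alike but with a 68 mm long, 16 mm thick grey crossbar at its top (134 mm up) in place of the ball; 0 upright. It stands at least 180 mm from the first valve and must not be worked.

How it is judged:
By the outcome, as a careful person would: the job done as asked, in the order asked, and still so for the second after the job is handed in, with the robot touching nothing.
It also fails if it takes over 35 s, if anything falls off the work surface, if the arm or the gripper's body presses on something with over 40 N, if the wrist force passes 120 N, or if a joint passes its speed limit or range.

## Robot

A 6-joint arm with a two-finger parallel gripper is mounted at the origin on the work surface; the furniture and walls round the work are solid. World frame = base frame: x ahead of the robot, y to its left, z up, the work surface at z = 0. Lengths are in m, angles in rad, forces in N, time in s.
With the tool pointing down it reaches from about 0.225 to 0.875 m from the base axis. Payload 3.4 kg.
Tool frame: the origin (TCP) lies midway between the tips of the shut fingers; the grasp point (between the pads) lies 19 mm behind it (env.tcp_to_grasp is the distance from the TCP to the grasp point, in m); y points along the fingers, x is the direction in which the jaws open and shut, and the axes are right-handed (so a half turn about y gives the same grasp; the last joint's range is limited). The gripper opens to 85 mm and grips with 20 to 120 N. Pads are 22 mm wide; open, the fingers measure 114 mm over their backs; the gripper's body (76 mm by 85 mm) begins 54 mm behind the grasp point. The pads swing forward as they close: fully open they stand 13 mm farther back than shut.
Start: joints at [1.045, 0.276, 1.505, -0, 1.361, -0.121], TCP at [0.226, 0.529, 0.231] pointing down, gripper open.
Joint ranges: [-2.89, 2.89], [-0.75, 2.08], [0.22, 2.7], [-1.18, 4.32], [0.11, 2.71], [-2.7, 2.7]. Speed limits (rad/s): [2.57, 2.57, 3.14, 3.14, 3.14, 3.14].

## Interface

Orientations are given as a unit quaternion [x, y, z, w].
In Python, from bench import env gives the robot as it stands.
- The arm moves only by the shell command python3 -m handwheel 'ROWS' [OPENING] [FORCE]. ROWS is JSON, one flat list of numbers, 6 for each row, row after row: the shift along the world's x, y, z in m, then the turn, a rotation vector about the world's x, y, z in degrees. A call has 1 to 20 rows; each row shifts and turns the commanded pose from where the row before left it; what a row does not reach is not made up. A row lasts 1/12 s, in which the tool goes at most 41.7 mm and 7.16 degrees, less where a joint would pass 70% of its speed; a pose out of reach is approached as far as the arm can. A call with a gripper value outside its range is refused whole. OPENING is the finger opening in m, from 0 to 0.0854, set as the call begins (- or left out, the last holds). The fingers move at their own pace and stop on an object; FORCE is the grip in N (left out, the last holds). Time passes only in rows, so rows that do not move let the fingers close. It gives the time, the measured TCP pose, the force and the opening at its end, in the units of the state.
- env.get_state(): the state, without advancing time (a new reading comes with each control period).
- env.snapshot(name): name is "scene" or "top" or "wrist"; returns a dict with "color" (480x640x3 uint8, red, green, blue), "fx", "fy", "cx", "cy" (pixels), "R" (3x3) and "t" (3): a world point X has camera coordinates R X + t; the wrist camera has in their place "mount" (4x4, takes a point from camera to tool coordinates, whose origin is the TCP and whose axes are the tool frame's). Camera axes: x right, y down, z forward; pixel columns grow to the right and rows downward; lengths in m; the calibration is good to about 2 mm. A picture is of the moment at which its call begins: read the wrist's pose just before it. There is no depth.
- env.close_job(): hands the job in, once; it reports no verdict.
The state is a dict: "clock": time; "qpos": joint angles; "qvel": joint speeds; "joint_torque": joint torques, N m; "ee_pos": TCP position; "eef_rot": TCP orientation; "wrist_force": force on the tool from outside, world axes, zero at the start; "wrist_torque": the same for the moment, N m; "opening": opening from 0.0 (shut) to 1.0 (fully open).
Only numpy, scipy, OpenCV 4.12 (cv2) and the standard library are available. Lean on these libraries where they do the work, as an engineer would, in place of code of your own. Each camera call takes 0.05 s, during which the arm holds its last target. There are 200 camera calls.

## Working session

There is one attempt and no reset: what is moved stays moved. The work goes in short steps, Python scripts to look and compute and a shell command to move; the robot and the scene stay as the last step left them, time stands still between calls to the robot, and variables do not carry over. Pictures are saved under pics/ and viewed, about 8 in all and at most 12, crops included, and the job is handed in when it is done.

```bash
mkdir -p pics
python3 - <<'E'
from bench import env
import cv2,pickle
d={}
for n in("scene","top"):
    s=env.snapshot(n);d[n]=s;cv2.imwrite(f"pics/{n}0.png",s["color"][:,:,::-1])
    print(n,s["fx"],s["cx"],s["cy"],s["R"],s["t"])
pickle.dump(d,open("d0.pkl","wb"));print(env.get_state())
E
```

```text
scene 505.28208519965926 314.22818321783353 239.388997982597 [[ 0.45567708 -0.89009901  0.00906403]
 [-0.59747901 -0.31338957 -0.73810962]
 [ 0.65983121  0.33092407 -0.67461992]] [-0.25746484  0.39433828  0.59823271]
top 435.7258198926787 320.55177292222726 244.21086940327234 [[-0.04373653 -0.99902305 -0.00632972]
 [-0.97625686  0.04408358 -0.21208297]
 [ 0.21215482 -0.00309634 -0.97723116]] [0.03024068 0.5428756  0.86071817]
{'clock': 0.1, 'qpos': array([ 1.04501569e+00,  2.76503128e-01,  1.50599046e+00, -1.45475666e-05,
        1.36069381e+00, -1.20991458e-01]), 'qvel': array([-0.00062338, -0.00143384, -0.00308859,  0.00149137, -0.00069297,
       -0.00031   ]), 'joint_torque': array([ 2.11316445e-03, -4.17698514e+01, -2.46406531e+01, -4.84715338e-05,
        5.78864798e-03, -3.49675122e-05]), 'ee_pos': array([0.22622046, 0.52812587, 0.23054894]), 'eef_rot': array([ 0.59055688,  0.38878451, -0.38978946, -0.59004522]), 'wrist_force': array([ 0.53644225,  0.49764681, -0.66541753]), 'wrist_torque': array([ 0.06095045,  0.02345491, -0.00211064]), 'opening': 1.005741317566635}
```

View pics/top0.png

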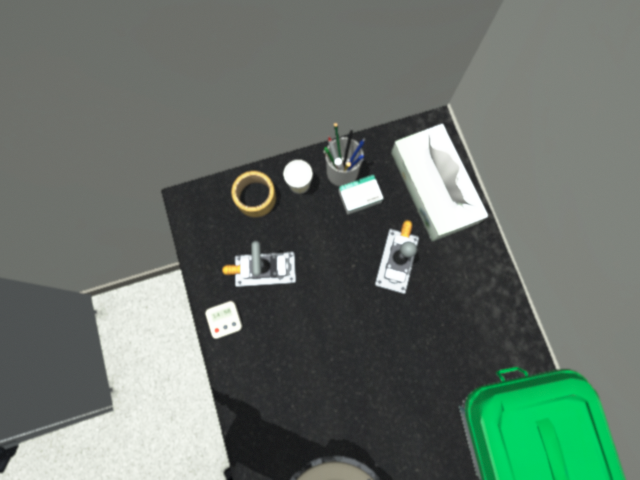

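View pics/scene0.png

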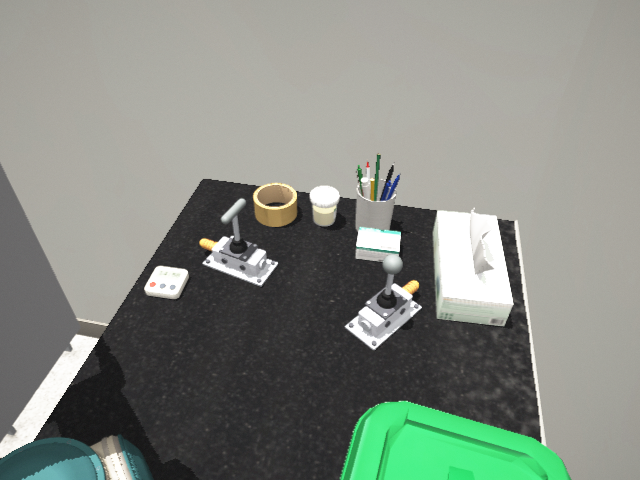

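The top view shows the ball-knob valve with its knob near (404,252), the plate near (397,261) and the brass silencer near (406,229). The crossbar valve is near (262,266). In the scene view the knob is at (392,265) and the silencer at about (412,287). Next I triangulate.

```bash
cat > h.py <<'E'
import numpy as np,cv2
def ray(s,p):
    K=np.array([[s["fx"],0,s["cx"]],[0,s["fy"],s["cy"]],[0,0,1]])
    d=s["R"].T@np.linalg.solve(K,[p[0],p[1],1]);return -s["R"].T@s["t"],d/np.linalg.norm(d)
def plane(s,p,z):
    c,d=ray(s,p);return c+d*(z-c[2])/d[2]
def tri(s1,p1,s2,p2):
    A=np.zeros((3,3));b=np.zeros(3);
    for s,p in((s1,p1),(s2,p2)):
        c,d=ray(s,p);M=np.eye(3)-np.outer(d,d);A+=M;b+=M@c
    return np.linalg.solve(A,b)
def blob(im,lo,hi,roi):
    x0,y0,x1,y1=roi;m=cv2.inRange(cv2.cvtColor(im,cv2.COLOR_RGB2HSV),lo,hi)[y0:y1,x0:x1]
    n,l,st,c=cv2.connectedComponentsWithStats(m);i=1+np.argmax(st[1:,4]);return c[i]+[x0,y0],st[i]
E
python3 - <<'E'
from h import *
import pickle
d=pickle.load(open("d0.pkl","rb"));T,S=d["top"],d["scene"]
br=((8,120,120),(28,255,255))
bt,st=blob(T["color"],*br,(395,215,420,245));bs,ss=blob(S["color"],*br,(395,275,425,305))
print("brass",bt,st,bs,ss,tri(T,bt,S,bs),plane(T,bt,.03))
for s,roi in((T,(370,215,430,300)),(S,(340,235,430,350))):
    x0,y0,x1,y1=roi;g=cv2.cvtColor(s["color"],cv2.COLOR_RGB2GRAY)[y0:y1,x0:x1]
    c=cv2.HoughCircles(cv2.resize(cv2.medianBlur(g,3),None,fx=4,fy=4,interpolation=cv2.INTER_CUBIC),cv2.HOUGH_GRADIENT,1,20,param1=80,param2=15,minRadius=28,maxRadius=50)
    print(c[0][:4]/4+[x0,y0,0] if c is not None else None)
for s,k in((T,(404,252)),(S,(392,265))): print(plane(s,k,.134))
# plate: bright pixels
for n,s,roi in(("T",T,(370,222,425,300)),):
    x0,y0,x1,y1=roi;m=(s["color"][y0:y1,x0:x1].min(2)>90).astype(np.uint8)
    m=cv2.morphologyEx(m,cv2.MORPH_CLOSE,np.ones((7,7)))
    c=max(cv2.findContours(m,0,2)[0],key=cv2.contourArea);r=cv2.minAreaRect(c);print(r)
    for p in cv2.boxPoints(r)+[x0,y0]: print(p,plane(s,p,.006))
a=cv2.resize(T["color"][210:305,360:440],None,fx=5,fy=5);b=cv2.resize(S["color"][240:350,340:430],None,fx=4,fy=4)
o=np.zeros((480,760,3),np.uint8);o[:475,:400]=a;o[:440,400:760]=b
cv2.imwrite("pics/crop1.png",o[:,:,::-1])
E
```

```text
brass [406.23529412 227.88970588] [  6   5  11  17 136] [412.425  286.5875] [ 7  5 17 14 80] [ 0.57950617 -0.18565051  0.02939647] [ 0.5779182  -0.18311739  0.03      ]
[[400.875      256.875        7.75      ]
 [408.375      248.875        7.75      ]
 [413.125      227.375       10.89999962]
 [394.375      275.625        8.30000019]]
[[392.875      264.125        9.80000019]
 [387.375      298.125       10.89999962]
 [414.625      289.875        9.77499962]
 [406.625      309.125        9.22500038]]
[ 0.50471869 -0.15319192  0.134     ]
[ 0.51249797 -0.16251308  0.134     ]
((27.94117546081543, 33.735294342041016), (32.25723648071289, 70.82039642333984), 14.03624439239502)
[373.70588207 286.17646027] [ 0.45607669 -0.10597524  0.006     ]
[390.88235474 217.47059393] [ 0.60965002 -0.15555007  0.006     ]
[422.1764679  225.29412842] [ 0.58823888 -0.22439126  0.006     ]
[404.99999619 293.99999237] [ 0.43602719 -0.17274834  0.006     ]
```

View pics/crop1.png

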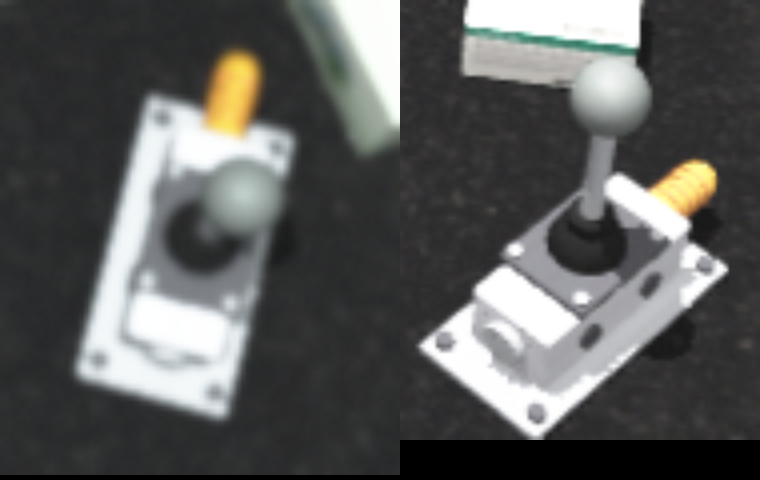

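The crop shows the knob at top (408.5,249.3) and scene (392.8,264.2). The plate corners in the top crop are (147,95), (296,132), (228,417) and (76,376), and the silencer is at the far (+x) end.

Run:
```python
from h import *
import pickle
d=pickle.load(open("d0.pkl","rb"));T,S=d["top"],d["scene"]
k=tri(T,(408.5,249.3),S,(392.8,264.2));print("knob",k,plane(T,(408.5,249.3),.134),plane(S,(392.8,264.2),.134))
P=[plane(T,(360+a/5,210+b/5),.006) for a,b in((147,95),(296,132),(228,417),(76,376))]
print(np.array(P),np.mean(P,0),[np.linalg.norm(P[i]-P[i-1]) for i in range(4)])
ax=(P[0]+P[1]-P[2]-P[3])[:2];print("axis deg",np.degrees(np.arctan2(ax[1],ax[0])))
b=np.array([.5785,-.1845]);m=np.mean(P,0)[:2];print("brass dir",np.degrees(np.arctan2(*(b-m)[::-1])),np.linalg.norm(b-m))
# other valve, tissue box corner
print("crossbar ends",plane(T,(256,243),.134),plane(T,(257,275),.134)); print("box low corner",plane(T,(432,240),.1),plane(T,(394,143),.1))
from bench import env;from scipy.spatial.transform import Rotation as R
print(R.from_quat(env.get_state()["eef_rot"]).as_matrix())
```

```text
knob [ 0.50965216 -0.1628171   0.13798945] [ 0.50961038 -0.16227741  0.134     ] [ 0.51474542 -0.16300246  0.134     ]
[[ 0.58300342 -0.15013354  0.006     ]
 [ 0.56295273 -0.21535883  0.006     ]
 [ 0.43726939 -0.17416162  0.006     ]
 [ 0.45806625 -0.10938409  0.006     ]] [ 0.51032294 -0.16225952  0.006     ] [np.float64(0.1314146627394519), np.float64(0.06823758811455939), np.float64(0.13226304326206217), np.float64(0.06803409160451802)]
axis deg -18.106454451610258
brass dir -18.067181769820397 0.07171296879510283
crossbar ends [0.5352826  0.13098666 0.134     ] [0.47278019 0.12985113 0.134     ]
box low corner [ 0.53318158 -0.21818625  0.1       ] [ 0.74653323 -0.15859269  0.1       ]
[[ 3.93821565e-01 -7.88077684e-04 -9.19186572e-01]
 [ 9.19185544e-01 -1.38648681e-03  3.93822313e-01]
 [-1.58480263e-03 -9.99998728e-01  1.78361209e-04]]
```

Checks agree: the knob is at (0.510,-0.162), the plate measures 131x68 mm, and the silencer axis points to -18.1°, so u=(0.951,-0.310). I'll shut the fingers and fly at z=0.23 to a point 70 mm behind the knob, with the jaws across u.

```bash
python3 -m handwheel '[0.0109,-0.0334,0,0,0,0.26,0.0109,-0.0334,0,0,0,0.26,0.0109,-0.0334,0,0,0,0.26,0.0109,-0.0334,0,0,0,0.26,0.0109,-0.0334,0,0,0,0.26,0.0109,-0.0334,0,0,0,0.26,0.0109,-0.0334,0,0,0,0.26,0.0109,-0.0334,0,0,0,0.26,0.0109,-0.0334,0,0,0,0.26,0.0109,-0.0334,0,0,0,0.26,0.0109,-0.0334,0,0,0,0.26,0.0109,-0.0334,0,0,0,0.26,0.0109,-0.0334,0,0,0,0.26,0.0109,-0.0334,0,0,0,0.26,0.0109,-0.0334,0,0,0,0.26,0.0109,-0.0334,0,0,0,0.26,0.0109,-0.0334,0,0,0,0.26,0.0109,-0.0334,0,0,0,0.26,0.0109,-0.0334,0,0,0,0.26,0.0109,-0.0334,0,0,0,0.26]' 0 30
python3 - <<'E'
from bench import env;from h import *
from scipy.spatial.transform import Rotation as R
s=env.get_state();print(s["ee_pos"],R.from_quat(s["eef_rot"]).as_matrix()[:,0],s["opening"])
w=env.snapshot("wrist");cv2.imwrite("pics/w1.png",w["color"][:,:,::-1])
M=w["mount"];Rt=R.from_quat(s["eef_rot"]).as_matrix()
k=M[:3,:3].T@(Rt.T@(np.array([.51,-.162,.134])-s["ee_pos"])-M[:3,3]);print("knob expected px",w["fx"]*k[0]/k[2]+w["cx"],w["fy"]*k[1]/k[2]+w["cy"])
E
```

```text
clock: 1.77
ee_pos: [0.4443, -0.1412, 0.231]
eef_rot: [-0.572, -0.416, 0.416, 0.572]
wrist_force: [1.0, 0.4, -0.5]
opening: 0.003
[ 0.44434319 -0.14116848  0.23104038] [3.09314679e-01 9.50959660e-01 3.93469501e-04] 0.0028626534477440868
knob expected px 316.4429583604852 337.8759671800203
```

View pics/w1.png

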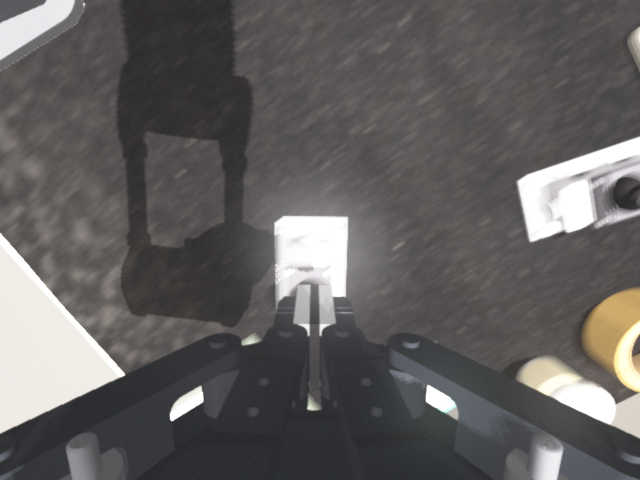

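The fingers are in line with the valve: its block is centred at about column 311, the fingers at 315. The knob is hidden behind the fingertips, as computed (316,338). Now I descend to z≈0.113, then advance slowly along u.

```bash
python3 -m handwheel '[0,0,-0.02,0,0,0,0,0,-0.02,0,0,0,0,0,-0.02,0,0,0,0,0,-0.02,0,0,0,0,0,-0.02,0,0,0,0,0,-0.018,0,0,0,0,0,0,0,0,0]'
python3 -m handwheel '[0.0095,-0.0031,0,0,0,0,0.0095,-0.0031,0,0,0,0,0.0095,-0.0031,0,0,0,0,0.0095,-0.0031,0,0,0,0,0.0048,-0.0016,0,0,0,0,0,0,0,0,0,0]'
```

```text
clock: 2.4
ee_pos: [0.4416, -0.1379, 0.11]
eef_rot: [-0.569, -0.414, 0.417, 0.575]
wrist_force: [-1.8, 0.2, -0.2]
opening: -0.001
clock: 2.9
ee_pos: [0.4893, -0.1543, 0.1139]
eef_rot: [0.573, 0.416, -0.415, -0.571]
wrist_force: [1.1, -0.2, -0.2]
opening: -0.003
```

```bash
python3 -m handwheel '[0.0057,-0.0019,0,0,0,0,0.0057,-0.0019,0,0,0,0,0.0057,-0.0019,0,0,0,0,0,0,0,0,0,0,0,0,0,0,0,0]'
python3 - <<'E'
from bench import env;from h import *
s=env.snapshot("scene");t=env.snapshot("top")
o=np.hstack([cv2.resize(s["color"][220:350,320:450],(400,400)),cv2.resize(t["color"][200:300,350:450],(400,400))])
cv2.imwrite("pics/p1.png",o[:,:,::-1]);print(env.get_state()["wrist_force"])
E
```

```text
clock: 3.32
ee_pos: [0.5043, -0.1591, 0.1132]
eef_rot: [-0.572, -0.416, 0.416, 0.572]
wrist_force: [-1.7, 0.8, 2.2]
opening: 0.001
[-2.56859962  0.34630009  2.34029206]
```

View pics/p1.png

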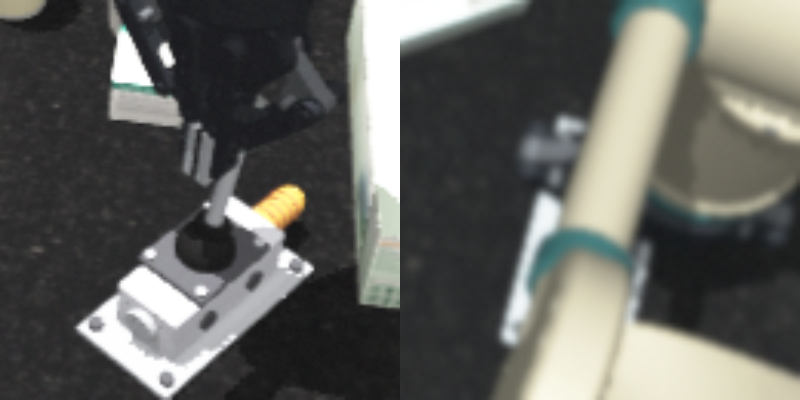

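The scene view shows the shut fingers behind the knob and the stem already leaning towards the silencer, at about 2.6 N. I continue.

```bash
python3 -m handwheel '[0.0048,-0.0016,0,0,0,0,0.0048,-0.0016,0,0,0,0,0.0029,-0.0009,0,0,0,0,0,0,0,0,0,0]'
python3 -m handwheel '[0.0038,-0.0012,0,0,0,0,0.0038,-0.0012,0,0,0,0,0,0,0,0,0,0]'
python3 -m handwheel '[0.0038,-0.0012,0,0,0,0,0,0,0,0,0,0,0,0,0,0,0,0]'
```

```text
clock: 3.75
ee_pos: [0.516, -0.163, 0.1123]
eef_rot: [-0.571, -0.415, 0.416, 0.573]
wrist_force: [-5.1, 0.8, -1.9]
opening: 0.002
clock: 4.0
ee_pos: [0.5217, -0.1648, 0.1113]
eef_rot: [-0.57, -0.414, 0.417, 0.574]
wrist_force: [-6.7, 0.4, -3.9]
opening: 0.0
clock: 4.25
ee_pos: [0.5239, -0.1653, 0.111]
eef_rot: [-0.569, -0.414, 0.418, 0.575]
wrist_force: [-9.3, 2.4, -4.6]
opening: -0.002
```

```bash
python3 -m handwheel '[0.0029,-0.0009,0,0,0,0,0,0,0,0,0,0,0,0,0,0,0,0]'
python3 -m handwheel '[0.0029,-0.0009,0,0,0,0,0,0,0,0,0,0,0,0,0,0,0,0]'
python3 - <<'E'
from bench import env;from h import *
s=env.snapshot("scene");print(env.get_state()["wrist_force"],env.get_state()["ee_pos"])
cv2.imwrite("pics/p2.png",cv2.resize(s["color"][220:350,320:450],(500,500))[:,:,::-1])
E
```

```text
clock: 4.5
ee_pos: [0.524, -0.1654, 0.1109]
eef_rot: [-0.567, -0.412, 0.419, 0.577]
wrist_force: [-13.8, 2.1, -0.0]
opening: 0.001
clock: 4.75
ee_pos: [0.5242, -0.1654, 0.1108]
eef_rot: [-0.565, -0.411, 0.421, 0.578]
wrist_force: [-19.7, 3.8, 4.2]
opening: 0.001
[-19.16380256   3.78001359   3.81507151] [ 0.52419076 -0.16536945  0.1108315 ]
```

View pics/p2.png

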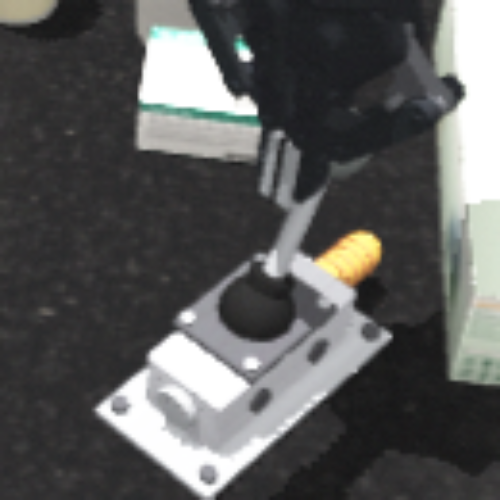

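The lever is leaning well over towards the silencer. The tip no longer advances (0.2 mm for 3 mm commanded) while the force rose from 10 to 20 N, so it is at the stop. Hold about 2.8 s, then ease back.

```bash
python3 -m handwheel '[0,0,0,0,0,0,0,0,0,0,0,0,0,0,0,0,0,0,0,0,0,0,0,0,0,0,0,0,0,0,0,0,0,0,0,0,0,0,0,0,0,0,0,0,0,0,0,0,0,0,0,0,0,0,0,0,0,0,0,0,0,0,0,0,0,0,0,0,0,0,0,0,0,0,0,0,0,0,0,0,0,0,0,0,0,0,0,0,0,0,0,0,0,0,0,0,0,0,0,0,0,0]'
python3 -m handwheel '[0,0,0,0,0,0,0,0,0,0,0,0,0,0,0,0,0,0,0,0,0,0,0,0,0,0,0,0,0,0,0,0,0,0,0,0,0,0,0,0,0,0,0,0,0,0,0,0,0,0,0,0,0,0,0,0,0,0,0,0,0,0,0,0,0,0,0,0,0,0,0,0,0,0,0,0,0,0,0,0,0,0,0,0,0,0,0,0,0,0,0,0,0,0,0,0,0,0,0,0,0,0]'
python3 -m handwheel '[-0.0048,0.0016,0,0,0,0,-0.0048,0.0016,0,0,0,0,-0.0048,0.0016,0,0,0,0,-0.0048,0.0016,0,0,0,0,-0.0048,0.0016,0,0,0,0,-0.0048,0.0016,0,0,0,0,-0.0048,0.0016,0,0,0,0,-0.0048,0.0016,0,0,0,0,-0.0048,0.0016,0,0,0,0,-0.0048,0.0016,0,0,0,0,-0.0048,0.0016,0,0,0,0,-0.0095,0.0031,0,0,0,0,-0.0095,0.0031,0,0,0,0,-0.0095,0.0031,0,0,0,0,-0.0095,0.0031,0,0,0,0]'
python3 -m handwheel '[-0.01,0.003,0.01,0,0,0,-0.01,0.003,0.02,0,0,0,-0.01,0.003,0.02,0,0,0,-0.01,0.003,0.02,0,0,0,-0.01,0.003,0.02,0,0,0,-0.01,0.003,0.02,0,0,0,-0.01,0.003,0.02,0,0,0,0,0,0,0,0,0,0,0,0,0,0,0,0,0,0,0,0,0]'
python3 - <<'E'
from bench import env;from h import *
s=env.snapshot("scene");print(env.get_state()["wrist_force"],env.get_state()["ee_pos"])
cv2.imwrite("pics/p3.png",s["color"][:,:,::-1])
import pickle;a=pickle.load(open("d0.pkl","rb"))["scene"]["color"]
for n,(x0,y0,x1,y1) in{"knob":(378,250,408,285),"crossbar":(215,195,250,245)}.items():
    print(n,np.abs(a[y0:y1,x0:x1].astype(int)-s["color"][y0:y1,x0:x1]).mean())
E
```

```text
clock: 6.22
ee_pos: [0.5242, -0.1654, 0.1108]
eef_rot: [-0.565, -0.411, 0.42, 0.578]
wrist_force: [-19.4, 4.4, 3.6]
opening: 0.002
clock: 7.63
ee_pos: [0.5242, -0.1654, 0.1108]
eef_rot: [-0.565, -0.411, 0.421, 0.578]
wrist_force: [-19.0, 4.3, 3.6]
opening: -0.001
clock: 8.88
ee_pos: [0.4421, -0.1382, 0.1133]
eef_rot: [-0.572, -0.416, 0.416, 0.572]
wrist_force: [-0.1, -0.9, 0.1]
opening: -0.002
clock: 9.72
ee_pos: [0.3728, -0.1174, 0.2427]
eef_rot: [-0.572, -0.416, 0.416, 0.572]
wrist_force: [1.2, 0.1, 0.5]
opening: -0.002
[-0.1779279  -0.38616595  0.15623496] [ 0.37278596 -0.11738292  0.24228064]
knob 10.924761904761905
crossbar 8.907619047619047
```

View pics/p3.png

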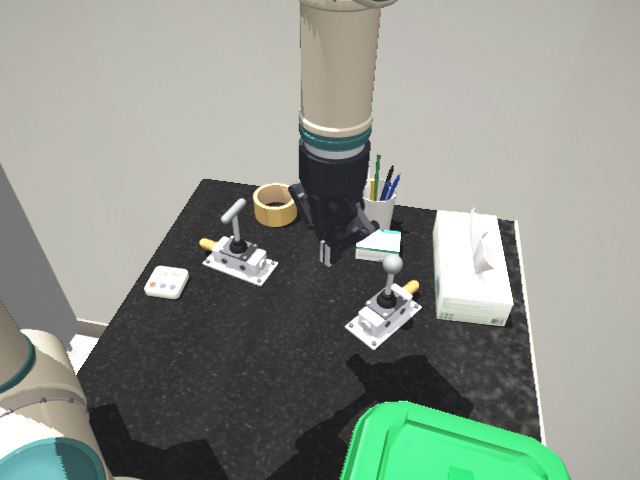

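The knob is back at (393,264), upright as at the start. The crossbar lever is unchanged at (235,210), and the arm is well clear with no contact force.

```bash
python3 -c "
from bench import env
print(env.close_job())"
```

```text
the job is handed in; nothing more can be done
None
```

The air line is vented and the job is handed in. With shut fingers I pushed the ball-knob lever towards the silencer until it hit its stop. There the tip stopped moving while the force climbed from about 10 to 20 N. I held it there for about 3.3 s, eased it back and moved the arm clear.

- **After release:** the last picture shows the knob at its original pixel position (393,264), so the lever is upright. The crossbar lever stands where it was, and the wrist force was about zero.
- **Time:** the clock read about 9.8 s at hand-in, against the 35 s limit.
- **Disagreements:** the knob's triangulated height came out at 138 mm against the stated 134 mm, and the plate at about 68 mm wide against 66 mm. The knob and crossbar crops also differed slightly in brightness from the first picture (mean 9 to 11 levels). I put that down to the arm's changed shadows, but did not check it further.

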